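# Shut and latch the jar cupboard with a fingertip

## Task

Push the ajar door of the small bamboo jar cupboard fully shut, then push the steel latch arm on top of the cupboard round with a fingertip until it points straight out over the door, with its down-turned lip squarely in front of the small block on the door's top edge. Push only: do not pick anything up, and leave the jars and the other things where they are.

Things in the scene. Friction and masses are not known exactly. Their poses are not given: they have to be found in the camera images.
- cabinet: Fixed bamboo cupboard, 240 mm deep (x) by 360 wide (y) by 200 high; origin at the centre of its underside on the table. Its own -x is the open front, closed by the door, and faces roughly towards the robot; +y is its left seen from the robot. Its position and yaw vary. The top is flat at 200 mm; the latch and two jars stand on it.
- door_hinge (a point): On the door's vertical hinge axis, at the height of the cupboard's top (200 mm): the front left corner, at (-120, +180, 200) mm in the cupboard's frame. The bamboo door is 18 mm thick, 358 mm wide, from the table to 197 mm height; when shut its outer face lies 138 mm in front of the cupboard's origin. A knob of 24 mm diameter projects 22 mm from its face 330 mm from the hinge at 90 mm height.
- door (a joint): Door angle in rad: 0 = fully shut (a hard stop), grows as the free (right) edge swings out towards the robot; starts ajar by 0.15 to 0.32. Light friction (about 0.12 N m), stays where it is left.
- keeper (a point): Top middle of the outer face of the keeper: a bamboo block 40 mm wide and 18 mm thick, on the middle of the door's top edge (180 mm from the hinge), rising 10 mm above the cupboard's top; moves with the door. Shut, it is at (-138, 0, 210) mm in the cupboard's frame.
- latch_pivot (a point): On the latch's vertical pivot axis, at the height of the arm's upper face, 36 mm above the cupboard's top; at (-60, 0, 236) mm in the cupboard's frame. The hub is a steel post of 30 mm diameter, 41 mm high. The arm is one straight steel bar, 104 mm long from the pivot, 16 mm wide, from 16 to 36 mm above the cupboard's top.
- latch (a joint): Latch arm angle in rad, counter-clockwise from above: 0 = pointing straight to the cupboard's back (its +x), +1.57 = to its left (+y), +3.14 or -3.14 = straight out to the front over the door (the wanted position, with no stop or click there). Starts between -2.1 and 2.1, turns as far as 3.8 either way, stays where it is left; friction 0.12 N m.
- latch_lip (a point): Foot of the lip that hangs from the far end of the latch arm: 98 mm from the pivot, 4 mm above the cupboard's top; the lip is 12 mm (along the arm) by 16 mm and hangs just outside the keeper once the arm is home.
- jar_tall: Loose white ceramic jar with knobbed lid, 54 mm diameter, 72 mm high, standing near one side of the cupboard's top, outside the latch's sweep; origin at the centre of its underside. Bystander.
- jar_squat: Loose white ceramic jar with knobbed lid, 60 mm diameter, 54 mm high, near one side of the cupboard's top; origin at the centre of its underside. Bystander.
- funnel: Loose red plastic funnel standing mouth down on the table, 100 mm diameter, 95 mm high; origin at the centre of its underside. Bystander.
- lid_lifter: Loose flat stainless steel lid lifter lying on the table, about 175 mm long, 34 mm wide, 12 mm high; origin under its middle. Bystander.
- press_disc: Loose hard white silicone press disc with a stub grip, 84 mm diameter, 30 mm high, on the table; origin at the centre of its underside. Bystander.
- bowl: Loose white ceramic bowl, 120 mm diameter, 50 mm high, on the table; origin at the centre of its underside. Bystander.
- spoon: Loose dark wooden spoon lying flat on the table, about 200 mm long, under 30 mm high. Bystander.

How it is judged (in metres and radians):
On the way, in this order (a step that is already met when the one before it is completed fails the run):
1. the door is pushed shut (value of joint door below 0.03 rad), for 0.2 s.
2. the latch arm then points straight out over the shut door, lip in front of the keeper ((value of joint latch between 2.97 and 3.31 rad or value of joint latch between -3.31 and -2.97 rad) and value of joint door below 0.03 rad), for 0.2 s.
At the end, for the whole second after the job is handed in: The door is shut to within 0.03 rad; the latch arm is at rest within 0.17 rad (10 degrees) of straight out over the door; no bystander is more than 20 mm from where it started (all of step 2 and velocity of joint latch between -0.05 and 0.05 rad/s and distance of each of jar_tall, jar_squat, funnel, lid_lifter, press_disc, bowl, spoon from where it was at the start of the episode below 0.02 m); the robot touches nothing.
It fails at once if a jar or another bystander is pushed, lifted or knocked more than 20 mm from its place (distance of any of jar_tall, jar_squat, funnel, lid_lifter, press_disc, bowl, spoon from where it was at the start of the episode above 0.02 m).
It fails at once if a jar is tipped (angle between any of jar_tall, jar_squat's own z axis and vertical above 0.3 rad).
It fails at once if the latch is swung over the front while the door is still open (value of joint door above 0.06 rad and (value of joint latch above 2.85 rad or value of joint latch below -2.85 rad)).
It also fails if it takes over 48 s, if anything falls off the work surface, if the arm or the gripper's body presses on something with over 40 N, if the wrist force passes 120 N, or if a joint passes its speed limit or range.

## Robot

A 6-joint arm with a two-finger parallel gripper is mounted at the origin on the work surface. World frame = base frame: x ahead of the robot, y to its left, z up, the work surface at z = 0. Lengths are in m, angles in degrees, forces in N, time in s.
With the tool pointing down it reaches from about 0.4 to 0.825 m from the base axis. Payload 7 kg.
Tool frame: the origin (TCP) lies between the finger pads; the fingertips stand 19 mm ahead of it and the grasp point (between the pads) is the TCP; z points along the fingers, y is the line along which they close (so a half turn about z gives the same grasp; the last joint's range is limited). The gripper opens to 88 mm and grips with 3 to 60 N. Pads are 19 mm wide; open, the fingers measure 130 mm over their backs; the gripper's body (78 mm by 193 mm) begins 47 mm behind the grasp point.
Start: joints at [-59.066, 20.546, 0.682, 0, -70.136, -16.507], TCP at [0.168, -0.654, 0.212] pointing down, gripper open.
Joint ranges: [-176.03, 176.03], [-82.01, 121.73], [-58.28, 71.71], [-173.87, 95.51], [-174.79, -0.11], [-173.66, 173.66]. Speed limits (degrees/s): [136.94, 136.94, 172.46, 180, 180, 180].

## Interface

Orientations are given as [roll, pitch, yaw] about the fixed x, y, z axes, in that order (R = Rz(yaw) Ry(pitch) Rx(roll)).
In Python, from plant import get_obs, snapshot, close_job, spot_in, spot_point gives the robot as it stands.
- The arm moves only by the tool play_rows, never from a script. Its argument "plan" is a list of rows, each a list of 6 numbers: the shift along the tool's x, y, z in cm, then the turn, a rotation vector about the tool's x, y, z in degrees. A call has 1 to 20 rows; each row shifts and turns the commanded pose from where the row before left it, along the tool's axes as they then stand; what a row does not reach is not made up. A row lasts 1/12 s, in which the tool goes at most 41.7 mm and 7.16 degrees, less where a joint would pass 70% of its speed; a pose out of reach is approached as far as the arm can. A call is refused whole if a number of a shift passes 4.17 or a number of a turn 7.16, either way. A call with a gripper value outside its range is refused whole. "grip" is the finger opening in cm, from 0 to 8.76, set as the call begins (left out, the last holds). The fingers move at their own pace and stop on an object; the grip force is fixed at half the most. Time passes only in rows, so rows that do not move let the fingers close. It gives the time, the measured TCP pose, the force, the opening and the grip force at its end, in the units of the state.
- get_obs(): the state, without advancing time (a new reading comes with each control period).
- snapshot(name): name is "scene" or "top"; returns a dict with "frame" (384x512x3 uint8, red, green, blue), "fx", "fy", "cx", "cy" (pixels), "k1" (the pictures are not rectified: a ray, as slopes to the right and down, at radius r is drawn at 1 + k1 r^2 times it, then the intrinsics apply), "position" and "attitude" of the camera in the world. Camera axes: x right, y down, z forward; pixel columns grow to the right and rows downward; lengths in m; the calibration is good to about 2 mm. A picture is of the moment at which its call begins. There is no depth.
- close_job(): hands the job in; it is judged then, once.
Trained networks look in the newest picture that a camera, given by its name, has taken for a name from the list of things; names that differ only in an ending like _2 or _b are one class to them, and where a whole thing is asked for, a point or a joint stands for the part that bears it (a point fixed in the world has none). Each returns a list of dicts, best first, with "score" (0 to 1); they miss things now and then, are a little off and sometimes report something else, mostly with a low value. They report only what shows in the picture. A call takes as long as a camera call.
- spot_in(camera, thing): "position" ([x, y, z] in m, in world coordinates, good to about 4 mm: the middle of the surface that is visible of it).
- spot_point(camera, thing): "position" ([x, y, z] in m, in world coordinates, good to about 4 mm: a listed point, or the origin of a listed thing).
The state is a dict: "clock": time; "joint_pos": joint angles; "qvel": joint speeds; "tau": joint torques, N m; "tool_pos": TCP position; "orientation": TCP orientation; "force": force on the tool from outside, world axes, zero at the start; "moment": the same for the moment, N m; "opening": finger opening in m; "gripper_force": force on a finger pad.
Only numpy, scipy, OpenCV 4.12 (cv2) and the standard library are available. Lean on these libraries where they do the work, as an engineer would, in place of code of your own. Each camera call takes 0.05 s, during which the arm holds its last target. There are 200 camera calls.

## Working session

There is one attempt and no reset: what is moved stays moved. The work goes in short steps, Python scripts to look and compute and a tool call to move; the robot and the scene stay as the last step left them, time stands still between calls to the robot, and variables do not carry over. Pictures are saved under pics/ and viewed, at most 10 in all, crops included, and the job is handed in when it is done.

Besides the shell and the picture viewer there is one more tool, called after "Call:" as a command line: name --pt "numbers of a row" for each row, then --argument value for the rest. play_rows: Moves the arm, as the interface text tells. Its arguments: {"type":"object","properties":{"plan":{"type":"array","items":{"type":"array","items":{"type":"number"}}},"grip":{"type":"number"}},"required":["plan"]}

```bash
mkdir -p pics; ls; python3 - <<'E'
from plant import *
import cv2,numpy as np
for c in ("scene","top"):
    s=snapshot(c); cv2.imwrite(f"pics/{c}0.png",s["frame"][:,:,::-1])
    print(c,s["position"],s["fx"],s["k1"])
    for t in "door_hinge keeper latch_pivot latch_lip cabinet jar_tall jar_squat funnel lid_lifter press_disc bowl spoon".split():
        r=spot_point(c,t)[:1]
        for d in r: print(t,round(d["score"],2),np.round(d["position"],3))
o=get_obs();print(o["clock"],o["tool_pos"],o["orientation"])
E
```

```text
pics
scene [1.17486045 0.77892996 0.84681719] 354.7520585222344 0.019213441308547605
door_hinge 0.75 [0.478 0.112 0.2  ]
keeper 0.71 [ 0.443 -0.064  0.208]
latch_pivot 0.77 [ 0.567 -0.05   0.238]
latch_lip 0.7 [ 0.664 -0.062  0.204]
cabinet 0.96 [ 0.626 -0.036  0.002]
jar_tall 0.63 [ 0.671 -0.175  0.203]
jar_squat 0.74 [0.622 0.108 0.199]
funnel 0.97 [0.542 0.447 0.004]
press_disc 0.85 [0.37  0.193 0.001]
bowl 0.74 [ 0.594 -0.484  0.001]
spoon 0.82 [0.3   0.414 0.   ]
top [ 0.3238617  -0.0094518   1.58514735] 466.7334926316041 -0.1185179887562879
door_hinge 0.7 [0.478 0.115 0.201]
keeper 0.64 [ 0.449 -0.064  0.21 ]
latch_pivot 0.68 [ 0.568 -0.046  0.237]
latch_lip 0.53 [ 0.662 -0.065  0.204]
jar_tall 0.68 [ 0.678 -0.172  0.2  ]
jar_squat 0.67 [0.618 0.105 0.198]
funnel 0.7 [0.535 0.444 0.004]
lid_lifter 0.56 [ 0.364 -0.435 -0.001]
press_disc 0.78 [0.367 0.192 0.001]
bowl 0.75 [ 0.596 -0.484 -0.   ]
spoon 0.71 [0.296 0.417 0.002]
1.3 [ 0.1681199  -0.65370252  0.21227808] [-1.79999207e+02 -9.37946279e-04 -1.65574625e+02]
```

View pics/top0.png

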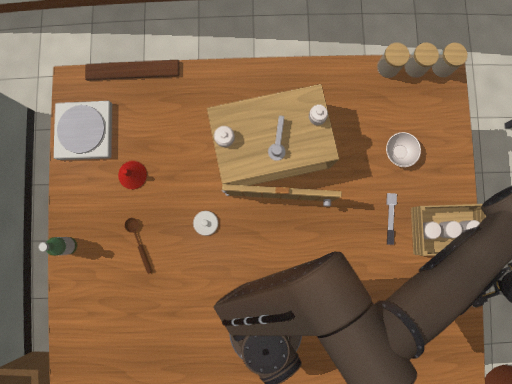

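View pics/scene0.png

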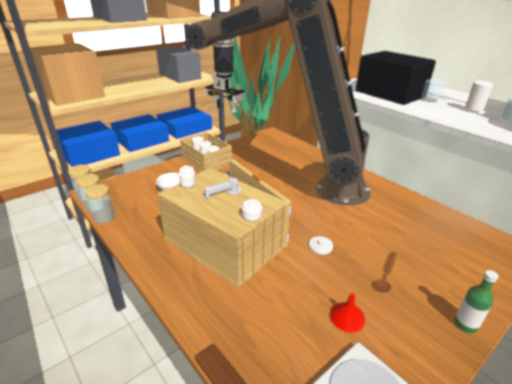

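The top view shows the cupboard yawed about 10.5°. The latch arm points to the back, from (277,150) to (280,120). The door is ajar, with its free edge near (340,195) and the keeper at (283,190). The network points fit the given sizes: yaw is about 10.5°, door about 0.26 rad and latch about -0.34 rad.

Next I'll stage in front of the door's free half with the fingers closed.

Call:
play_rows --pt "0 0 0 0 0 3.9" --pt "-1 1.4 0 0 0 0" --pt "-1.6 2.3 0 0 0 0" --pt "-1.6 2.3 0 0 0 0" --pt "-1.6 2.3 0 0 0 0" --pt "-1.6 2.3 0 0 0 0" --pt "-1.6 2.3 0 0 0 0" --pt "-1.6 2.3 0 0 0 0" --pt "-1.6 2.3 0 0 0 0" --pt "-1.6 2.3 0 0 0 0" --pt "-1.6 2.3 0 0 0 0" --pt "-1.6 2.3 0 0 0 0" --pt "-1.6 2.3 0 0 0 0" --pt "-1.6 2.3 0 0 0 0" --pt "-1.6 2.3 0 0 0 0" --pt "-1.6 2.3 0 0 0 0" --pt "-1.6 2.3 0 0 0 0" --pt "-1.6 2.3 0 0 0 0" --pt "-1.6 2.3 0 0 0 0" --pt "0 0 0 0 0 0" --grip 0

```text
clock: 2.97
tool_pos: [0.373, -0.2012, 0.2128]
orientation: [-180.0, 0.1, -169.3]
force: [0.4, -0.3, 0.5]
opening: 0.0004
gripper_force: 0.0
```

Call:
play_rows --pt "0 0 1.5 0 0 0" --pt "0 0 1.5 0 0 0" --pt "-1 0 1.3 0 0 0" --pt "-1.5 0 0 0 0 0" --pt "-1 0 0 0 0 0" --pt "-0.8 0 0 0 0 0" --pt "-0.8 0 0 0 0 0" --pt "-0.8 0 0 0 0 0" --pt "-0.8 0 0 0 0 0" --pt "-0.8 0 0 0 0 0" --pt "-0.8 0 0 0 0 0" --pt "-0.8 0 0 0 0 0" --pt "-0.8 0 0 0 0 0" --pt "-0.7 0 0 0 0 0" --pt "-0.5 0 0 0 0 0" --pt "-0.3 0 0 0 0 0" --pt "-0.2 0 0 0 0 0" --pt "0 0 0 0 0 0"

```text
clock: 4.47
tool_pos: [0.4858, -0.1827, 0.1692]
orientation: [180.0, 0.0, -169.5]
force: [-0.3, 0.4, 0.0]
opening: 0.0004
gripper_force: 0.0
```

Call:
play_rows --pt "-0.3 0 0 0 0 0" --pt "-0.3 0 0 0 0 0" --pt "-0.2 0 0 0 0 0" --pt "-0.2 0 0 0 0 0" --pt "-0.1 0 0 0 0 0" --pt "-0.1 0 0 0 0 0" --pt "-0.1 0 0 0 0 0" --pt "0 0 0 0 0 0"

```text
clock: 5.13
tool_pos: [0.4984, -0.1804, 0.1693]
orientation: [-180.0, 0.0, -169.5]
force: [-0.1, -0.4, 0.3]
opening: 0.0005
gripper_force: 0.0
```

Call:
play_rows --pt "-0.1 0 0 0 0 0" --pt "-0.1 0 0 0 0 0" --pt "-0.1 0 0 0 0 0" --pt "-0.1 0 0 0 0 0" --pt "-0.1 0 0 0 0 0" --pt "0 0 0 0 0 0"

```text
clock: 5.63
tool_pos: [0.5031, -0.1795, 0.1692]
orientation: [180.0, -0.0, -169.5]
force: [-0.8, -0.6, 1.0]
opening: 0.0007
gripper_force: 0.5
```

Call:
play_rows --pt "-0.1 0 0 0 0 0" --pt "-0.1 0 0 0 0 0" --pt "-0.1 0 0 0 0 0" --pt "0 0 0 0 0 0"

```text
clock: 5.97
tool_pos: [0.5031, -0.1795, 0.1692]
orientation: [180.0, -0.3, -169.5]
force: [-12.0, -0.7, 8.6]
opening: 0.0001
gripper_force: 5.6
```

```bash
python3 - <<'E'
from plant import *
import cv2,numpy as np
o=get_obs();print(o["clock"],o["tool_pos"],o["force"])
for c in ("top","scene"):
    s=snapshot(c); cv2.imwrite(f"pics/{c}1.png",s["frame"][:,:,::-1])
    for t in "door_hinge keeper latch_pivot latch_lip".split():
        for d in spot_point(c,t)[:1]: print(c,t,round(d["score"],2),np.round(d["position"],3))
f=cv2.imread("pics/top1.png"); cv2.imwrite("pics/top1c.png",cv2.resize(f[80:230,190:360],None,fx=4,fy=4,interpolation=2))
E
```

```text
5.9667 [ 0.50310117 -0.17949761  0.1691824 ] [-12.03900018  -0.73892811   8.58870363]
top door_hinge 0.79 [0.478 0.114 0.2  ]
top keeper 0.86 [ 0.496 -0.066  0.21 ]
top latch_pivot 0.54 [ 0.677 -0.174  0.2  ]
top latch_lip 0.44 [ 0.665 -0.063  0.206]
scene door_hinge 0.36 [ 0.538  0.446 -0.002]
scene latch_pivot 0.66 [ 0.567 -0.048  0.235]
scene latch_lip 0.7 [ 0.666 -0.061  0.203]
```

View pics/top1c.png

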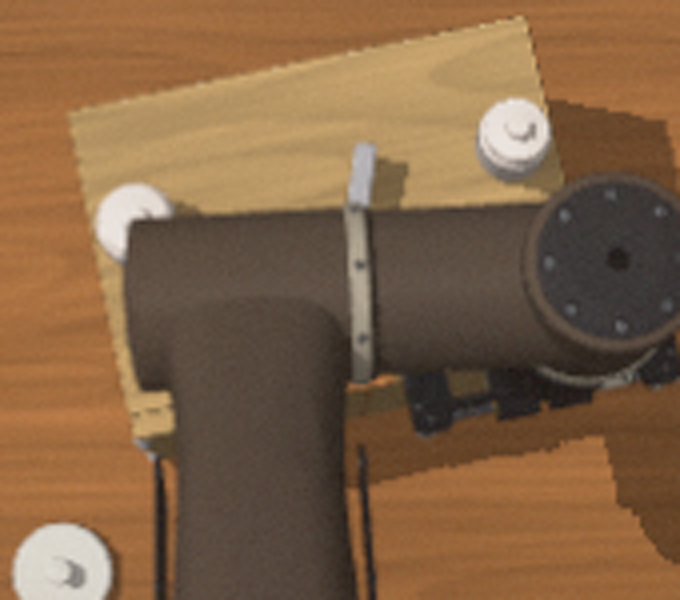

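Contact at 12 N shows the door is against its stop, and the keeper is at its shut position. Next I'll work out the push path for the latch: clockwise, with the finger on its left side first.

```bash
cat > lp.py <<'E'
import numpy as np
from plant import *
yaw=np.radians(10.5); ex=np.array([np.cos(yaw),np.sin(yaw)]); ey=np.array([-ex[1],ex[0]]); piv=np.array([0.567,-0.048])
def cab(p): d=np.array(p[:2])-piv; return np.array([d@ex,d@ey])*100   # cm from pivot, cupboard axes
def pos(phi,gap=0,r=7.0):
    n=np.array([-np.sin(phi),np.cos(phi)]); return r*np.array([np.cos(phi),np.sin(phi)])+(0.8+0.95*abs(n[0])+2.1*abs(n[1])+gap)*n
def tool(d): return np.round([-d[0],d[1]],2)
E
python3 - <<'E'
from lp import *
o=get_obs(); c=cab(o["tool_pos"]); print("now",c.round(2))
p=pos(-.34,1.5); print("to start tool xy",tool(p-c), "start",p.round(2))
for phi in np.linspace(-.34,-3.14,21):
    q=pos(phi); print(round(phi,2),q.round(2),tool(q-p)); p=q
E
```

```text
now [ -8.68 -11.77]
to start tool xy [-16.81  13.77] start [8.13 2.  ]
-0.34 [7.63 0.58] [ 0.5  -1.41]
-0.48 [ 7.64 -0.48] [-0.01 -1.07]
-0.62 [ 7.48 -1.58] [ 0.17 -1.09]
-0.76 [ 7.12 -2.66] [ 0.35 -1.09]
-0.9 [ 6.58 -3.71] [ 0.54 -1.05]
-1.04 [ 5.86 -4.68] [ 0.73 -0.97]
-1.18 [ 4.96 -5.53] [ 0.9  -0.85]
-1.32 [ 3.91 -6.22] [ 1.05 -0.7 ]
-1.46 [ 2.74 -6.74] [ 1.17 -0.51]
-1.6 [ 1.61 -7.05] [ 1.13 -0.31]
-1.74 [ 0.88 -7.25] [ 0.72 -0.2 ]
-1.88 [ 0.1  -7.38] [ 0.78 -0.13]
-2.02 [-0.73 -7.42] [ 0.83 -0.04]
-2.16 [-1.6  -7.35] [0.87 0.07]
-2.3 [-2.5  -7.16] [0.9  0.19]
-2.44 [-3.4  -6.82] [0.9  0.33]
-2.58 [-4.28 -6.34] [0.88 0.49]
-2.72 [-5.12 -5.7 ] [0.83 0.64]
-2.86 [-5.87 -4.91] [0.75 0.79]
-3.0 [-6.5  -3.97] [0.64 0.93]
-3.14 [-7.   -2.91] [0.49 1.06]
```

Call:
play_rows --pt "0.8 0 0 0 0 0" --pt "1 0 0 0 0 0" --pt "0 0 -2.2 0 0 0" --pt "0 0 -2.2 0 0 0" --pt "0 0 -2.2 0 0 0" --pt "0 0 -2.2 0 0 0" --pt "0 0 -2.2 0 0 0" --pt "0 0 -2.1 0 0 0" --pt "-1.8 1.4 0 0 0 0" --pt "-1.8 1.4 0 0 0 0" --pt "-1.8 1.4 0 0 0 0" --pt "-1.8 1.4 0 0 0 0" --pt "-1.8 1.4 0 0 0 0" --pt "-1.8 1.4 0 0 0 0" --pt "-1.8 1.4 0 0 0 0" --pt "-1.8 1.4 0 0 0 0" --pt "-1.8 1.4 0 0 0 0" --pt "-1.8 1.4 0 0 0 0" --pt "0 0 0 0 0 0"

```text
clock: 8.05
tool_pos: [0.6416, -0.0091, 0.2991]
orientation: [180.0, 0.0, -169.4]
force: [-0.8, -0.4, -0.2]
opening: 0.0002
gripper_force: 0.0
```

```bash
python3 - <<'E'
from lp import *
import cv2
o=get_obs(); c=cab(o["tool_pos"]); print(o["clock"],o["tool_pos"],o["orientation"],c.round(2),tool(pos(-.34,1.5)-c))
s=snapshot("scene")["frame"][:,:,::-1]; cv2.imwrite("pics/s2.png",cv2.resize(s[120:300,130:330],None,fx=3,fy=3))
E
```

```text
8.05 [ 0.64159439 -0.00906801  0.29906549] [ 1.79970907e+02  2.63016191e-03 -1.69365321e+02] [8.04 2.47] [-0.09 -0.47]
```

View pics/s2.png

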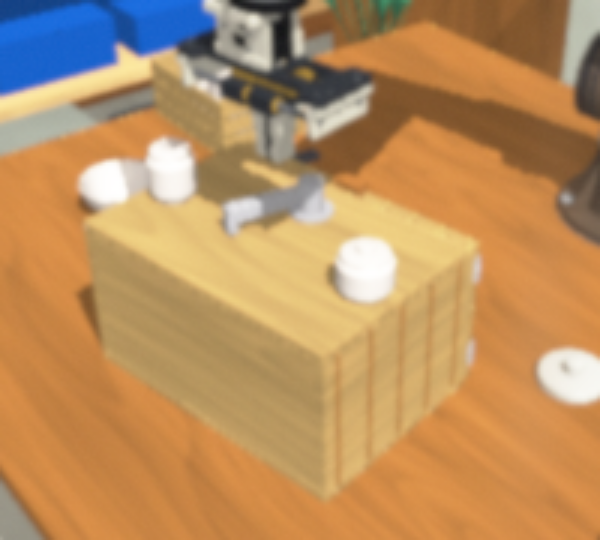

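The picture shows the closed fingertips at (275,140), above and to the left of the arm, which runs from (320,190) to (235,215). Both jars are in place. I'll lower beside the arm and push it part of the way.

Call:
play_rows --pt "0 0 1.5 0 0 0" --pt "0 0 1.5 0 0 0" --pt "0 0 1.5 0 0 0" --pt "0 0 1.3 0 0 0" --pt "0 0 0 0 0 0"

```text
clock: 8.52
tool_pos: [0.6378, -0.0123, 0.2396]
orientation: [180.0, -0.2, -169.5]
force: [-1.3, -0.4, -0.4]
opening: 0.0001
gripper_force: 0.0
```

Call:
play_rows --pt "0.2 -1 0 0 0 0" --pt "0.2 -0.9 0 0 0 0" --pt "0 -1.1 0 0 0 0" --pt "0.2 -1.1 0 0 0 0" --pt "0.3 -1.1 0 0 0 0" --pt "0.5 -1 0 0 0 0" --pt "0.7 -1 0 0 0 0" --pt "0.9 -0.8 0 0 0 0" --pt "1.1 -0.7 0 0 0 0" --pt "1.2 -0.5 0 0 0 0" --pt "1.1 -0.3 0 0 0 0" --pt "0.7 -0.2 0 0 0 0" --pt "0 0 0 0 0 0"

```text
clock: 9.6
tool_pos: [0.5863, -0.1206, 0.243]
orientation: [180.0, 0.0, -169.5]
force: [0.1, 0.1, 0.1]
opening: 0.0004
gripper_force: 0.0
```

```bash
python3 - <<'E'
from lp import *
import cv2
o=get_obs(); c=cab(o["tool_pos"]); print(o["clock"],o["tool_pos"],o["force"],c.round(2),"lag to -1.74",tool(pos(-1.74)-c))
s=snapshot("scene")["frame"][:,:,::-1]; cv2.imwrite("pics/s3.png",cv2.resize(s[120:300,130:330],None,fx=3,fy=3))
for t in ("latch_lip","latch_pivot","jar_tall","jar_squat"):
  for d in spot_point("scene",t)[:1]: print(t,d["score"],np.round(d["position"],3),cab(d["position"]).round(2))
E
```

```text
9.6 [ 0.58626014 -0.1205785   0.24301145] [0.09532296 0.11225724 0.09676233] [ 0.57 -7.49] lag to -1.74 [-0.31  0.24]
latch_lip 0.83 [ 0.663 -0.061  0.203] [ 9.17 -3.05]
latch_pivot 0.56 [ 0.57  -0.046  0.234] [0.37 0.15]
jar_tall 0.72 [ 0.673 -0.178  0.203] [  8.06 -14.67]
jar_squat 0.9 [0.618 0.108 0.202] [ 7.89 14.37]
```

View pics/s3.png

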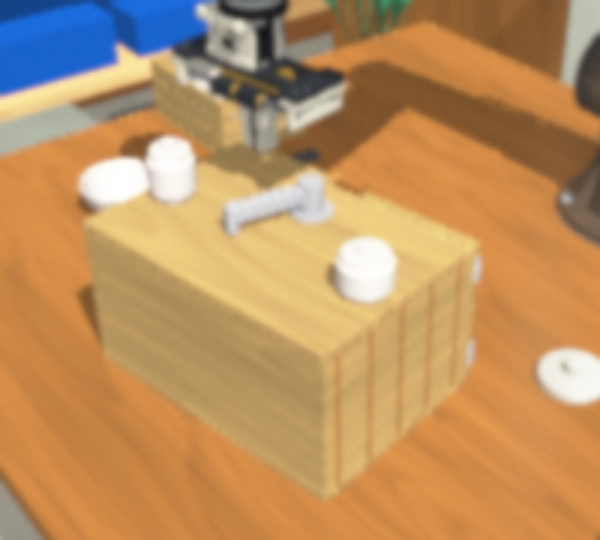

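The latch has not moved: in the crop the arm still runs from (315,190) to (230,215), so the fingertips passed over it. I'll check the tip height against the picture.

```bash
python3 - <<'E'
from lp import *
import cv2
s=snapshot("scene"); print(np.round(s["attitude"],3)); 
A=np.array(s["attitude"])
from scipy.spatial.transform import Rotation as Ro
R=A if A.shape==(3,3) else Ro.from_euler("xyz",A,degrees=True).as_matrix() if A.size==3 else Ro.from_quat(A).as_matrix()
K=np.array([[s["fx"],0,s["cx"]],[0,s["fy"],s["cy"]],[0,0,1]])
rv=cv2.Rodrigues(R.T)[0]; tv=-R.T@s["position"]
def px(P): return cv2.projectPoints(np.array(P,float).reshape(-1,3),rv,tv,K,np.array([s["k1"],0,0,0]))[0].reshape(-1,2).round(1)
o=get_obs(); t=o["tool_pos"]; print(t)
for h in (0,.019,.03): 
    print(h,px([t[0],t[1],t[2]-h]), "crop3",(px([t[0],t[1],t[2]-h])-[130,120])*3)
print("pivot,arm end",(px([[.567,-.048,.241],[.567,-.048,.2],[.663,-.063,.236]])-[130,120])*3)
f=s["frame"][:,:,::-1]; cv2.imwrite("pics/s4.png",cv2.resize(f[120:210,190:260],None,fx=8,fy=6.5*8/6.5*0.8,interpolation=cv2.INTER_CUBIC))
g=snapshot("top"); 
for n in ("latch_lip",):
  for d in spot_point("top",n)[:1]: print(d)
E
```

```text
[-122.818   -0.962  139.959]
[ 0.58810048 -0.11964854  0.24209829]
0 [[216.2 173. ]] crop3 [[258.6 159. ]]
0.019 [[216.4 177.8]] crop3 [[259.2 173.4]]
0.03 [[216.6 180.5]] crop3 [[259.8 181.5]]
pivot,arm end [[310.8 179.1]
 [311.7 210. ]
 [231.3 205.5]]
```

View pics/s4.png

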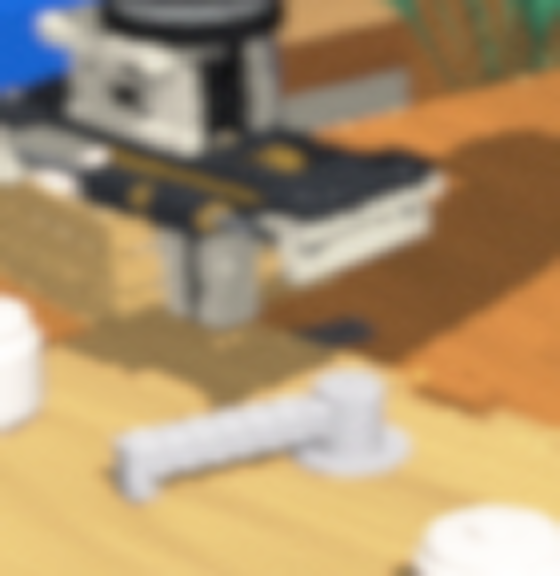

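The pixel check puts the finger bottom at row 171, against 178 predicted, so the tip is really about 27 mm higher than "19 mm ahead" implies. I'll confirm by touching down gently on the clear cupboard top here.

Call:
play_rows --pt "1 0 0 0 0 0" --pt "0 0 0.7 0 0 0" --pt "0 0 0.7 0 0 0" --pt "0 0 0.3 0 0 0" --pt "0 0 0.3 0 0 0" --pt "0 0 0 0 0 0"

```text
clock: 10.5
tool_pos: [0.5776, -0.1219, 0.2212]
orientation: [180.0, -0.1, -169.5]
force: [-0.3, -0.1, -0.9]
opening: 0.0001
gripper_force: 0.0
```

Call:
play_rows --pt "0 0 0.2 0 0 0" --pt "0 0 0.2 0 0 0" --pt "0 0 0.2 0 0 0" --pt "0 0 0 0 0 0"

```text
clock: 10.83
tool_pos: [0.5777, -0.1218, 0.2158]
orientation: [180.0, -0.0, -169.5]
force: [-0.7, 0.7, 0.2]
opening: 0.0004
gripper_force: 0.0
```

Call:
play_rows --pt "0 0 0.2 0 0 0" --pt "0 0 0.2 0 0 0" --pt "0 0 0.2 0 0 0" --pt "0 0 0 0 0 0"

```text
clock: 11.17
tool_pos: [0.5776, -0.1219, 0.2097]
orientation: [180.0, -0.0, -169.5]
force: [-0.3, 0.3, -0.3]
opening: 0.0005
gripper_force: 0.0
```

Call:
play_rows --pt "0 0 0.2 0 0 0" --pt "0 0 0.2 0 0 0" --pt "0 0 0.2 0 0 0" --pt "0 0 0.1 0 0 0" --pt "0 0 0 0 0 0"

```text
clock: 11.58
tool_pos: [0.5777, -0.1219, 0.2029]
orientation: [180.0, -0.0, -169.5]
force: [-0.2, -0.1, -0.4]
opening: 0.0004
gripper_force: 0.0
```

Call:
play_rows --pt "0 0 0.2 0 0 0" --pt "0 0 0.2 0 0 0" --pt "0 0 0.2 0 0 0" --pt "0 0 0 0 0 0"

```text
clock: 11.92
tool_pos: [0.5776, -0.1219, 0.1967]
orientation: [180.0, -0.0, -169.5]
force: [-0.3, 0.4, -0.3]
opening: 0.0002
gripper_force: 0.0
```

Call:
play_rows --pt "0 0 0.2 0 0 0" --pt "0 0 0.2 0 0 0" --pt "0 0 0.1 0 0 0" --pt "0 0 0 0 0 0"

```text
clock: 12.25
tool_pos: [0.5777, -0.1219, 0.1919]
orientation: [180.0, -0.0, -169.5]
force: [-0.5, -0.3, 0.4]
opening: 0.0006
gripper_force: 0.0
```

Call:
play_rows --pt "0 0 0.1 0 0 0" --pt "0 0 0.1 0 0 0" --pt "0 0 0.1 0 0 0" --pt "0 0 0 0 0 0"

```text
clock: 12.58
tool_pos: [0.5778, -0.1219, 0.189]
orientation: [180.0, -0.0, -169.5]
force: [-0.1, -0.2, -1.2]
opening: 0.0004
gripper_force: 0.0
```

```bash
python3 - <<'E'
from lp import *
import cv2
s=snapshot("scene"); f=s["frame"][:,:,::-1]; a=cv2.resize(f[120:210,170:260],None,fx=6,fy=6,interpolation=cv2.INTER_CUBIC)
cv2.imwrite("pics/s5.png",a)
print(get_obs()["tool_pos"])
E
```

```text
[ 0.57780073 -0.12189329  0.18913484]
```

View pics/s5.png

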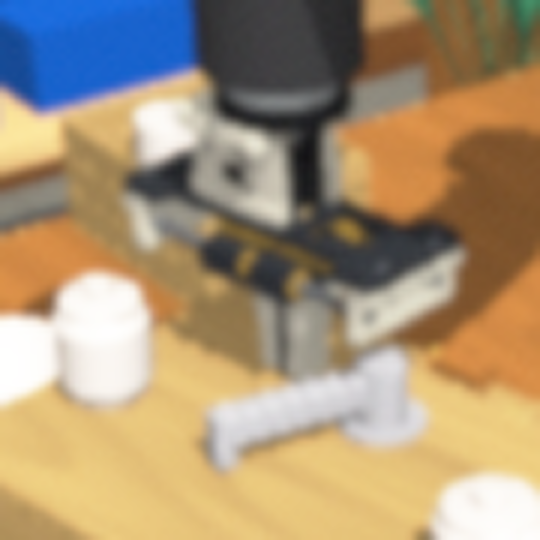

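The tip at (295,372) in the crop is now just above the cupboard top, partly hidden behind the latch arm. So the tip is about 10 mm *above* the reported TCP height when closed, and pushing at TCP z ≈ 0.207 puts it at the arm's mid height. Because the body now rides lower, I'll turn the gripper 90° to keep it off the jars.

```bash
python3 - <<'E'
from lp import *
o=get_obs(); print(o["clock"],o["joint_pos"]); c=cab(o["tool_pos"]); print(c.round(2))
def pos(phi,gap=0,r=6.5):
    n=np.array([-np.sin(phi),np.cos(phi)]); return r*np.array([np.cos(phi),np.sin(phi)])+(0.8+2.1*abs(n[0])+.95*abs(n[1])+gap)*n
p=pos(-.34,1.2); print("start",p.round(2),"cab delta",(p-c).round(2))
for phi in np.linspace(-.34,-3.14,25):
    q=pos(phi); print(round(phi,2),q.round(2),(q-p).round(2)); p=q
E
```

```text
12.6333 [ 7.04017424e+00  1.35907057e+01 -1.22507689e+01 -1.20644845e-03
 -6.41734211e+01 -8.65131813e+01]
[-0.28 -7.46]
start [7.33 1.22] cab delta [7.61 8.68]
-0.34 [6.93 0.09] [-0.4  -1.13]
-0.46 [ 6.97 -0.55] [ 0.04 -0.64]
-0.57 [ 6.95 -1.23] [-0.03 -0.67]
-0.69 [ 6.84 -1.92] [-0.11 -0.7 ]
-0.81 [ 6.64 -2.64] [-0.2  -0.71]
-0.92 [ 6.35 -3.35] [-0.29 -0.71]
-1.04 [ 5.96 -4.04] [-0.39 -0.69]
-1.16 [ 5.46 -4.7 ] [-0.5  -0.66]
-1.27 [ 4.86 -5.31] [-0.6  -0.61]
-1.39 [ 4.16 -5.85] [-0.7  -0.54]
-1.51 [ 3.37 -6.3 ] [-0.79 -0.45]
-1.62 [ 2.6  -6.65] [-0.77 -0.35]
-1.74 [ 1.89 -6.92] [-0.71 -0.27]
-1.86 [ 1.12 -7.11] [-0.77 -0.19]
-1.97 [ 0.31 -7.2 ] [-0.81 -0.09]
-2.09 [-0.54 -7.18] [-0.85  0.02]
-2.21 [-1.4  -7.04] [-0.86  0.14]
-2.32 [-2.27 -6.78] [-0.86  0.26]
-2.44 [-3.11 -6.4 ] [-0.84  0.39]
-2.56 [-3.9  -5.88] [-0.79  0.51]
-2.67 [-4.63 -5.25] [-0.73  0.63]
-2.79 [-5.27 -4.51] [-0.64  0.74]
-2.91 [-5.81 -3.66] [-0.54  0.84]
-3.02 [-6.22 -2.74] [-0.41  0.92]
-3.14 [-6.5  -1.76] [-0.28  0.98]
```

Call:
play_rows --pt "0 0 -1.5 0 0 0" --pt "0 0 -2 0 0 0" --pt "0 0 -2 0 0 0" --pt "0 0 -2 0 0 0" --pt "0 0 -1.3 0 0 -7" --pt "0 0 0 0 0 -7" --pt "0 0 0 0 0 -7" --pt "0 0 0 0 0 -7" --pt "0 0 0 0 0 -7" --pt "0 0 0 0 0 -7" --pt "0 0 0 0 0 -7" --pt "0 0 0 0 0 -7" --pt "0 0 0 0 0 -7" --pt "0 0 0 0 0 -7" --pt "0 0 0 0 0 -7" --pt "0 0 0 0 0 -7" --pt "0 0 0 0 0 -6" --pt "0 0 0 0 0 0"

```text
clock: 14.13
tool_pos: [0.5779, -0.1219, 0.2773]
orientation: [-180.0, -0.0, -79.2]
force: [-0.3, -0.2, -0.2]
opening: 0.0002
gripper_force: 0.0
```

Call:
play_rows --pt "-1.7 -1.5 0 0 0 0" --pt "-1.7 -1.5 0 0 0 0" --pt "-1.7 -1.5 0 0 0 0" --pt "-1.7 -1.5 0 0 0 0" --pt "-1.7 -1.5 0 0 0 0" --pt "0 0 0 0 0 0" --pt "0 0 0 0 0 0"

```text
clock: 14.72
tool_pos: [0.6363, -0.0237, 0.2767]
orientation: [179.9, -0.0, -79.6]
force: [-0.7, -0.7, 0.1]
opening: 0.0002
gripper_force: 0.0
```

```bash
python3 - <<'E'
from lp import *
o=get_obs(); c=cab(o["tool_pos"]); print(o["clock"],o["tool_pos"],o["orientation"],c.round(2),"want 7.33 1.22; tool xy", np.round([-(1.22-c[1]),-(7.33-c[0])],2))
E
```

```text
14.7167 [ 0.6363486  -0.02370185  0.27669255] [ 1.79949071e+02 -2.81146016e-03 -7.95640437e+01] [7.26 1.13] want 7.33 1.22; tool xy [-0.09 -0.07]
```

Call:
play_rows --pt "-0.3 0 1.5 0 0 0" --pt "0 0 1.5 0 0 0" --pt "0 0 1.3 0 0 0" --pt "0 0 0.9 0 0 0" --pt "0 0 0.6 0 0 0" --pt "0 0 0.6 0 0 0" --pt "0 0 0.5 0 0 0" --pt "0 0 0 0 0 0"

```text
clock: 15.38
tool_pos: [0.6352, -0.0218, 0.2075]
orientation: [179.9, 0.0, -79.5]
force: [0.4, 0.8, -0.0]
opening: 0.0001
gripper_force: 0.0
```

Call:
play_rows --pt "0.5 0.1 0 0 0 0" --pt "0.5 0.2 0 0 0 0" --pt "0.5 0.1 0 0 0 0" --pt "0.6 0 0 0 0 0" --pt "0.7 0 0 0 0 0" --pt "0.7 0.1 0 0 0 0" --pt "0.7 0.2 0 0 0 0" --pt "0 0 0 0 0 0"

```text
clock: 16.05
tool_pos: [0.6364, -0.0658, 0.2083]
orientation: [-180.0, -0.0, -79.5]
force: [0.6, 0.3, 0.1]
opening: 0.0006
gripper_force: 0.2
```

```bash
python3 - <<'E'
from lp import *
import cv2
o=get_obs(); c=cab(o["tool_pos"]); print(o["clock"],o["tool_pos"],o["force"],c.round(2))
s=snapshot("scene")["frame"][:,:,::-1]; cv2.imwrite("pics/s6.png",cv2.resize(s[110:230,150:270],None,fx=5,fy=5,interpolation=2))
for t in ("latch_lip","jar_tall","jar_squat"):
  for d in spot_point("scene",t)[:1]: print(t,d["score"],np.round(d["position"],3),cab(d["position"]).round(2))
E
```

```text
16.05 [ 0.63641225 -0.06576539  0.20831782] [0.57585085 0.28767091 0.10861702] [ 6.5  -3.01]
latch_lip 0.74 [ 0.366 -0.437 -0.001] [-26.91 -34.62]
jar_tall 0.45 [ 0.675 -0.176  0.201] [  8.29 -14.59]
jar_squat 0.57 [0.613 0.112 0.198] [ 7.48 14.89]
```

View pics/s6.png

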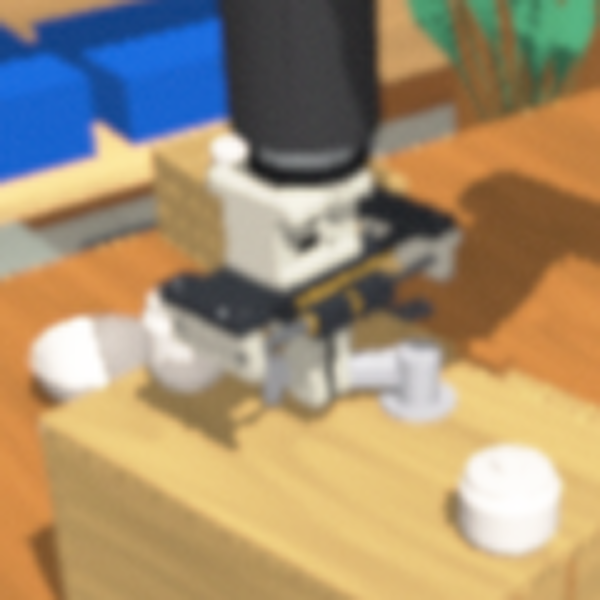

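The fingers, with their tip at (315,400), now press the arm from the camera side, and the latch is turning. The jars are untouched. I'll go on round the arc.

Call:
play_rows --pt "0.5 0.3 0 0 0 0" --pt "0.5 0.3 0 0 0 0" --pt "0.7 0.5 0 0 0 0" --pt "0.6 0.6 0 0 0 0" --pt "0.5 0.7 0 0 0 0" --pt "0.5 0.8 0 0 0 0" --pt "0.3 0.8 0 0 0 0" --pt "0.3 0.7 0 0 0 0" --pt "0.2 0.8 0 0 0 0" --pt "0.1 0.8 0 0 0 0" --pt "0 0.8 0 0 0 0" --pt "-0.1 0.9 0 0 0 0" --pt "-0.3 0.9 0 0 0 0" --pt "-0.4 0.8 0 0 0 0" --pt "0 0 0 0 0 0"

```text
clock: 17.5
tool_pos: [0.5451, -0.1152, 0.2085]
orientation: [180.0, 0.0, -79.5]
force: [0.1, 0.5, -0.2]
opening: 0.0002
gripper_force: 0.0
```

```bash
python3 - <<'E'
from lp import *
import cv2
o=get_obs(); c=cab(o["tool_pos"]); print(o["clock"],o["tool_pos"],o["force"],c.round(2))
for cam in ("scene","top"):
  s=snapshot(cam)["frame"][:,:,::-1]
  for t in ("latch_lip","jar_tall","jar_squat","keeper"):
    for d in spot_point(cam,t)[:1]: print(cam,t,round(d["score"],2),np.round(d["position"],3),cab(d["position"]).round(2))
  if cam=="scene": cv2.imwrite("pics/s7.png",cv2.resize(s[110:230,150:270],None,fx=5,fy=5,interpolation=2))
E
```

```text
17.5 [ 0.54505255 -0.11519652  0.2085039 ] [ 0.10992905  0.52850622 -0.19934554] [-3.38 -6.21]
scene latch_lip 0.46 [ 0.497 -0.119  0.204] [-8.17 -5.71]
scene jar_tall 0.59 [ 0.674 -0.175  0.198] [  8.26 -14.45]
scene jar_squat 0.86 [0.619 0.106 0.2  ] [ 7.95 14.17]
scene keeper 0.87 [ 0.494 -0.063  0.211] [-7.48 -0.16]
top latch_lip 0.5 [ 0.503 -0.122  0.202] [-7.67 -6.11]
top keeper 0.78 [ 0.497 -0.064  0.21 ] [-7.16 -0.29]
```

View pics/s7.png

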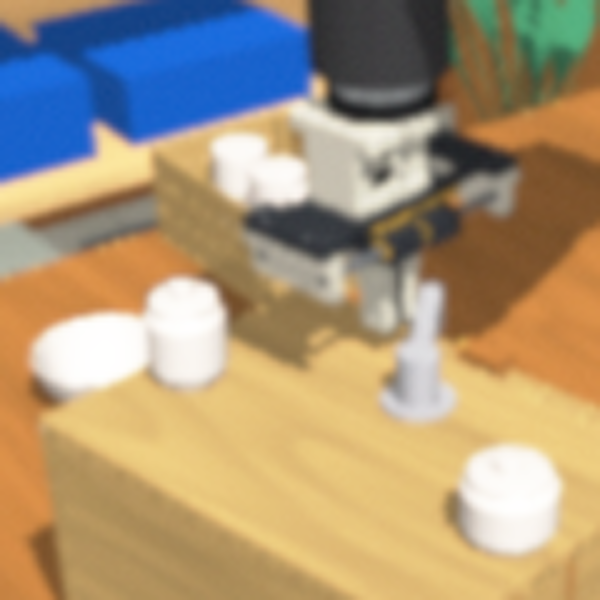

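The arm, from (418,390) to (432,290), now points front-right; the network gives about -2.50 rad, which matches my model. The jars are in place, so I'll finish the arc.

Call:
play_rows --pt "-0.3 0.5 0 0 0 0" --pt "-0.6 0.7 0 0 0 0" --pt "-0.8 0.7 0 0 0 0" --pt "-0.8 0.5 0 0 0 0" --pt "-0.5 0.2 0 0 0 0" --pt "-0.4 0.2 0 0 0 0" --pt "-0.5 0.2 0 0 0 0" --pt "-0.4 0.1 0 0 0 0" --pt "0 0 0 0 0 0" --pt "0 0 0 0 0 0"

```text
clock: 18.83
tool_pos: [0.5084, -0.0784, 0.2081]
orientation: [180.0, 0.0, -79.5]
force: [-0.3, -0.8, -0.3]
opening: 0.0006
gripper_force: 0.0
```

Call:
play_rows --pt "0.5 0 0 0 0 0" --pt "1 0 0 0 0 0" --pt "1 0 0 0 0 0" --pt "0 0 -2 0 0 0" --pt "0 0 -2.5 0 0 0" --pt "0 0 -2.5 0 0 0" --pt "1.5 1.5 -1.5 0 0 0" --pt "2.5 2 0 0 0 0" --pt "2.5 2 0 0 0 0" --pt "2.5 2 0 0 0 0" --pt "2.5 2 0 0 0 0" --pt "2.5 0 0 0 0 0" --pt "2.5 0 0 0 0 0" --pt "2.5 0 0 0 0 0" --pt "0 0 0 0 0 0" --pt "0 0 0 0 0 0"

```text
clock: 20.17
tool_pos: [0.4541, -0.3095, 0.2923]
orientation: [179.9, 0.0, -79.7]
force: [-1.0, 0.5, -0.5]
opening: 0.0002
gripper_force: 0.0
```

```bash
python3 - <<'E'
from lp import *
import cv2
o=get_obs(); print(o["clock"],o["tool_pos"],o["force"])
for cam in ("scene","top"):
  s=snapshot(cam)["frame"][:,:,::-1]
  for t in ("door_hinge","latch_pivot","latch_lip","keeper","jar_tall","jar_squat"):
    for d in spot_point(cam,t)[:1]: print(cam,t,round(d["score"],2),np.round(d["position"],3),cab(d["position"]).round(2))
  if cam=="top": cv2.imwrite("pics/t8.png",cv2.resize(s[80:230,190:360],None,fx=4,fy=4,interpolation=2))
E
```

```text
20.1667 [ 0.4541198  -0.30950591  0.29231499] [-1.03377134  0.49321285 -0.46668501]
scene door_hinge 0.66 [0.474 0.114 0.203] [-6.18 17.58]
scene latch_pivot 0.81 [ 0.567 -0.047  0.236] [0.   0.13]
scene latch_lip 0.58 [ 0.471 -0.062  0.204] [-9.67  0.37]
scene keeper 0.71 [ 0.493 -0.066  0.208] [-7.57 -0.43]
scene jar_tall 0.71 [ 0.672 -0.176  0.201] [  7.94 -14.53]
scene jar_squat 0.7 [ 0.298  0.418 -0.   ] [-17.9   50.73]
top door_hinge 0.92 [0.478 0.116 0.2  ] [-5.8 17.7]
top latch_pivot 0.49 [ 0.566 -0.044  0.235] [-0.06  0.43]
top latch_lip 0.74 [ 0.467 -0.06   0.205] [-10.07   0.65]
top keeper 0.66 [ 0.493 -0.061  0.207] [-7.5   0.04]
top jar_tall 0.62 [ 0.68  -0.175  0.203] [  8.76 -14.5 ]
top jar_squat 0.69 [0.618 0.107 0.203] [ 7.83 14.32]
```

View pics/t8.png

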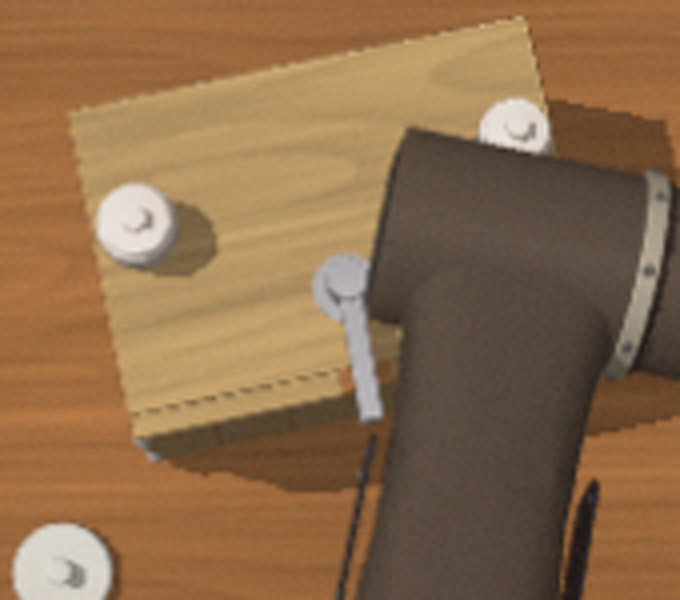

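The top view shows the arm from (345,275) to (372,418), parallel to the cupboard's side within about 0.03 rad. It crosses the keeper at (365,377), the door is flush and both jars are in place. The robot is clear, so I'm handing in.

```bash
python3 -c "
from plant import *
print(close_job())"
```

```text
the job is handed in; nothing more can be done
None
```

I handed the job in at about 20 s of the 48 s; no verdict came back. By the last pictures, the door is shut, the latch points straight out over the keeper within about 0.05 rad, both jars are unmoved and the robot is clear.

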